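Return the coin capsule through the spring flap

TASK

Return the round coin capsule: with one finger push the returns box's spring flap down and hold it open, and with the other finger gently push the capsule along the ledge so that it drops inside; then come away so that the flap springs shut. Push only: do not lift the capsule or slide it onto the shut flap, leave the square coin case where it lies on the ledge, and disturb nothing else on the desk.

Things in the scene. Friction and masses are not known exactly. Their poses are not given: they have to be found in the camera images.
- returns_box: Grey box fixed to the desk, 250 (x) x 190 (y) mm, hollow, walls 10 mm, floor 6 mm. Origin: centre of its underside, on the desk; x axis points from the ledge to the flap's hinge, z up. x -125 to -12 mm: flat dark red ledge, top 100 mm above the desk, no rim. Then the flap, between side walls, to x = 103 mm; behind its hinge a strip 140 mm high ends at x = 125 mm.
- flap_panel: Plain aluminium flap of the box, 118 mm long, 160 mm wide (y), 4 mm thick. Origin: middle of its hinge axis; axes like the box's when shut. Shut, it slopes 19 degrees: its free edge is level with the ledge, about 3 mm beyond the ledge's end, and it rises to the hinge at the back. Pushed down or forwards by a fingertip, the free edge swings down into the box.
- flap (a joint): Flap angle, rad: 0 shut, up to 1.15 as the free edge swings down into the box. A spring shuts it at once when let go; about 0.8 N at the free edge starts it moving, about 1.6 N at 1 rad (more nearer the hinge).
- ledge_edge (a point): Middle of the end of the ledge, on its top surface, where the opening begins (box x = -12 mm, y = 0, z = 100 mm).
- hinge_line (a point): Middle of the flap's hinge axis (box x = 103 mm, y = 0, z = 136 mm); the hinge runs along the box's y.
- capsule: Round white plastic coin capsule with a silver coin in its top, 38 mm diameter, 10 mm thick, about 45 g, loose, lying flat on the ledge, in the left or the right half, 10 to 33 mm short of the ledge's end. Origin: centre of its underside, z up.
- case: Square white plastic coin case with a silver coin, 40 x 40 x 10 mm, loose, lying flat on the other half of the ledge (centres at least 70 mm apart). Leave it. Origin: centre of its underside.
- loupe: Black magnifier, 40 mm diameter, 40 mm tall, standing on the desk beside the box. Leave it. Origin: centre of underside.
- carton: Cardboard box, 70 x 50 x 40 mm tall, on the desk on the other side of the box. Leave it. Origin: centre of underside.
- jar: Small jar with aluminium lid, 56 mm diameter, 75 mm tall, on the desk to the left. Leave it. Origin: centre of underside.
- book: Blue book lying flat, 150 x 210 x 28 mm, on the desk to the right. Leave it. Origin: centre of underside.
- pen_cup: White ceramic cup, 72 mm diameter, 90 mm tall, on the desk beyond the box to the left. Leave it. Origin: centre of underside.
- brush: Flat brush with a wooden handle, 200 mm long, lying on the desk to the right. Leave it. Origin: the middle of its length, at its underside.

How it is judged (in metres and radians):
On the way, in this order (a step that is already met when the one before it is completed fails the run):
1. with the capsule still on the ledge, one finger holds the flap open while a finger pushes the capsule (value of joint flap above 0.15 rad and contact force between the fingers and flap_panel above 0.2 N and contact force between the fingers and capsule above 0.02 N and z of capsule in the frame of returns_box above 0.092 m), for 0.05 s.
2. the capsule drops below the ledge while a finger holds the flap open (z of capsule in the frame of returns_box between 0 and 0.085 m and x of capsule in the frame of returns_box above -0.12 m and value of joint flap above 0.15 rad and contact force between the fingers and flap_panel above 0.1 N), for 0.05 s.
At the end, for the whole second after the job is handed in: The capsule lies at rest inside the box (its origin less than 60 mm above the desk, within the walls), the flap is shut (under 0.06 rad) and the square case is within 12 mm of where it began (z of capsule in the frame of returns_box between -0.002 and 0.06 m and x of capsule in the frame of returns_box between -0.12 and 0.12 m and y of capsule in the frame of returns_box between -0.09 and 0.09 m and value of joint flap below 0.06 rad and linear speed of capsule below 0.03 m/s and distance of case from where it was at the start of the episode below 0.012 m); the robot touches nothing.
It fails at once if the capsule is lifted (its underside more than 20 mm above the ledge) (z of capsule in the frame of returns_box above 0.12 m).
It fails at once if the capsule is slid onto the shut flap (centre more than 25 mm past the ledge's end with the flap open less than 0.1 rad) (x of capsule in the frame of returns_box above 0.013 m and z of capsule in the frame of returns_box above 0.092 m and value of joint flap below 0.1 rad).
It fails at once if the capsule is pressed hard (over 15 N) (contact force between the fingers and capsule above 15 N).
It fails at once if the square case is moved more than 12 mm (distance of case from where it was at the start of the episode above 0.012 m).
It fails at once if another thing on the desk is moved more than 20 mm (distance of any of loupe, carton, jar, book, pen_cup, brush from where it was at the start of the episode above 0.02 m).
It also fails if it takes over 32 s, if anything falls off the work surface, if the arm or the gripper's body presses on something with over 40 N, if the wrist force passes 120 N, or if a joint passes its speed limit or range.

ROBOT

A 6-joint arm with a two-finger parallel gripper is mounted at the origin on the work surface. World frame = base frame: x ahead of the robot, y to its left, z up, the work surface at z = 0. Lengths are in mm, angles in rad, forces in N, time in s.
With the tool pointing down it reaches from about 350 to 775 mm from the base axis. Payload 7.3 kg.
Tool frame: the origin (TCP) lies on the mounting face of the last link; the fingertips stand 178 mm ahead of it and the grasp point (between the pads) lies 159 mm ahead of it; z points along the fingers, y is the line along which they close (so a half turn about z gives the same grasp; the last joint's range is limited). The gripper opens to 92 mm and grips with 3 to 60 N. Pads are 19 mm wide; open, the fingers measure 130 mm over their backs; the gripper's body (75 mm by 190 mm) begins 47 mm behind the grasp point.
Start: joints at [1.137, 0.342, 1.524, -0, 1.275, -0.146], TCP at [148.996, 503.416, 404.741] pointing down, gripper open.
Joint ranges: [-2.53, 2.53], [-0.77, 2.02], [0.04, 2.7], [-1, 4.14], [0.28, 2.66], [-3.11, 3.11]. Speed limits (rad/s): [2.57, 2.57, 3.14, 3.14, 3.14, 3.14].

INTERFACE

Orientations are given as [roll, pitch, yaw] about the fixed x, y, z axes, in that order (R = Rz(yaw) Ry(pitch) Rx(roll)).
In Python, from plant import bot, cam, status, close_job gives the robot as it stands (bot), with the cameras (cam), the job as plain functions and the readings (status).
- The arm moves only by the tool shift_gripper, called after "Emit:" in YAML: its name, and indented under it one key for each argument. Schema: {"type":"object","properties":{"increments":{"type":"array","items":{"type":"object","properties":{"finger_gap":{"type":"number"},"pos":{"type":"array","items":{"type":"number"},"minItems":3,"maxItems":3},"turn":{"type":"number"}},"additionalProperties":false,"required":["finger_gap"]},"minItems":1,"maxItems":5},"only":{"type":"string"},"quiet":{"type":"boolean"},"lines":{"type":"string"}},"required":["increments"],"additionalProperties":false}. increments is a list of rows, 1 to 5 of them, each an object with the fields finger_gap (the finger opening in mm), pos (a list: dx, dy, dz in a scale on which 1.0 is 1000 mm), turn (a turn about the tool's z in fractions of the full range, 1 being 4 rad); a field left out counts as zero (the opening has to be given); each row is the pose to reach, as a shift and turn from the pose commanded when the call began, along the tool's axes at that moment; what a row does not reach only later rows make up. A row lasts 1/8 s, in which the tool goes at most 62.5 mm and 0.188 rad, less where a joint would pass 70% of its speed; a pose out of reach is approached as far as the arm can. The fingers move at their own pace and stop on an object; the grip force is fixed at half the most. Time passes only in rows, so rows that do not move let the fingers close. The tool returns the time, the measured TCP pose, the force, the opening and the grip force at its end. only (a regular expression) keeps the lines of the reply that match it, lines (a string "A,B") keeps lines A to B, and quiet returns only ok. Shift and turn numbers lie between -1 and 1, and a call with a number outside is refused. Input that does not fit is refused with a message, and nothing moves.
- status.get_obs(): the state, without advancing time (a new reading comes with each control period).
- cam.capture(name): name is "scene" or "top" or "wrist"; returns a dict with "color" (400x640x3 uint8, red, green, blue), "K" (3x3 intrinsics, pixels), "k1" (the pictures are not rectified: a ray, as slopes to the right and down, at radius r is drawn at 1 + k1 r^2 times it, then the intrinsics apply), "R" (3x3) and "t" (3): a world point X has camera coordinates R X + t. Camera axes: x right, y down, z forward; pixel columns grow to the right and rows downward; lengths in mm; the calibration is good to about 2 mm. A picture is of the moment at which its call begins. There is no depth.
- close_job(): hands the job in; it is judged then, once.
The state is a dict: "time": time; "joint_positions": joint angles; "dq": joint speeds; "tau": joint torques, N m; "tool_pos": TCP position; "tcp_rot": TCP orientation; "contact_force": force on the tool from outside, world axes, zero at the start; "moment": the same for the moment, N m; "grip_width": finger opening in mm; "finger_force": force on a finger pad.
Only numpy, scipy, OpenCV 4.12 (cv2) and the standard library are available. Lean on these libraries where they do the work, as an engineer would, in place of code of your own. Each camera call takes 0.05 s, during which the arm holds its last target. There are 200 camera calls.

## Working session

There is one attempt and no reset: what is moved stays moved. The work goes in short steps, Python scripts to look and compute and a tool call to move; the robot and the scene stay as the last step left them, time stands still between calls to the robot, and variables do not carry over. Pictures are saved under pics/ and viewed, at most 13 in all, crops included, and the job is handed in when it is done.

```bash
ls; mkdir -p pics; python3 - <<'E'
from plant import bot, cam, status, close_job
import cv2
o=status.get_obs();print(o)
for n in("scene","top"):
    c=cam.capture(n);cv2.imwrite(f"pics/{n}0.png",c["color"][:,:,::-1]);print(n,c["K"],c["k1"],c["R"],c["t"])
E
```

```text
pics
plant.py
{'time': 0.0, 'joint_positions': array([ 1.13698634e+00,  3.42723066e-01,  1.52502917e+00, -4.46393372e-06,
        1.27537760e+00, -1.45997505e-01]), 'dq': array([-3.96033580e-04,  5.04864715e-04,  7.74266632e-04,  7.70920862e-04,
       -7.59104213e-04, -6.34638899e-06]), 'tau': array([-1.50034080e-03, -4.31252396e+01, -2.44221425e+01,  7.14628561e-02,
        5.61212772e-02, -1.30061912e-04]), 'tool_pos': array([148.94425929, 503.28700597, 404.04032606]), 'tcp_rot': array([-3.14007120e+00, -2.19406001e-04,  2.85378131e+00]), 'contact_force': array([-0.88369539,  0.53436237,  0.49441211]), 'moment': array([ 0.04263117,  0.03741145, -0.00741973]), 'finger_force': 0.0, 'grip_width': 91.57841386993023}
scene [[439.76753789   0.         314.18640318]
 [  0.         439.76753789 203.63133429]
 [  0.           0.           1.        ]] -0.011391221299443508 [[-0.77237348  0.63516218 -0.00286437]
 [ 0.53105132  0.64328485 -0.55151528]
 [-0.34845904 -0.4274969  -0.83415987]] [ 443.0407922  -209.47272525 1730.68215429]
top [[497.29849992   0.         318.68495126]
 [  0.         497.29849992 199.77413404]
 [  0.           0.           1.        ]] -0.05256315155846266 [[ 6.20008943e-03 -9.99980770e-01  1.37200840e-04]
 [-9.93776343e-01 -6.17688079e-03 -1.11222414e-01]
 [ 1.11221123e-01  5.53241964e-04 -9.93795530e-01]] [ -29.65709384  553.64606589 1633.53744083]
```

View pics/scene0.png

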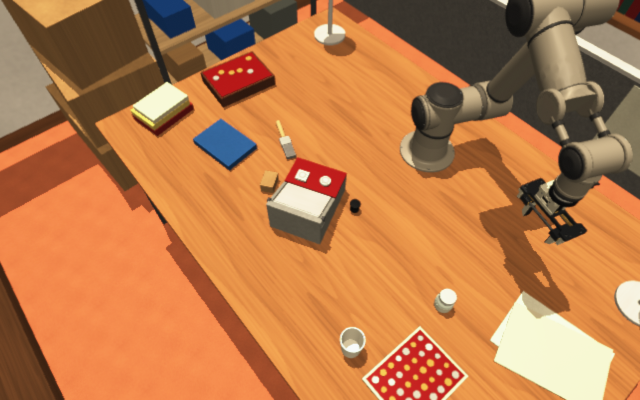

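View pics/top0.png

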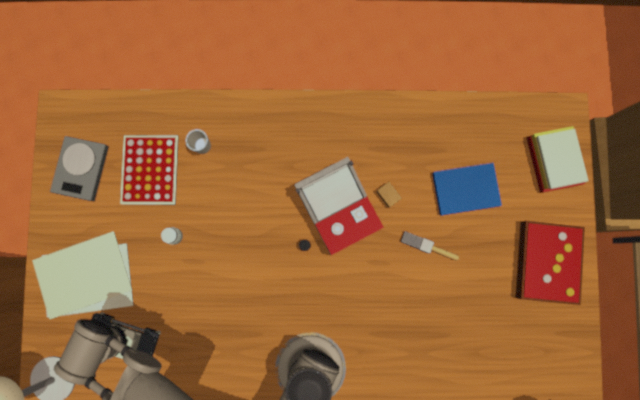

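The scene view shows the box at about (308,198): red ledge, capsule (325,181), case (303,175). In the top view the ledge faces the robot, with the capsule at (338,229) and the case at (359,214).

```bash
cat > h.py <<'E'
import numpy as np, cv2
def ray(c,p):
    d=np.array([c["k1"],0,0,0,0]); s=cv2.undistortPoints(np.array([[p]],float),c["K"],d,None,None,None).ravel()
    R=np.array(c["R"]);t=np.array(c["t"]); return -R.T@t, R.T@np.array([s[0],s[1],1])
def onz(c,p,z):
    o,d=ray(c,p); return o+d*(z-o[2])/d[2]
def proj(c,X):
    rv=cv2.Rodrigues(np.array(c["R"]))[0]
    return cv2.projectPoints(np.array(X,float).reshape(-1,3),rv,np.array(c["t"],float),c["K"],np.array([c["k1"],0,0,0,0.]))[0].reshape(-1,2)
def tri(obs):
    A=np.zeros((3,3));b=np.zeros(3)
    for c,p in obs:
        o,d=ray(c,p);d=d/np.linalg.norm(d);P=np.eye(3)-np.outer(d,d);A+=P;b+=P@o
    X=np.linalg.solve(A,b); return X,[np.round(proj(c,X)[0]-p,1) for c,p in obs]
E
python3 - <<'E'
from h import *
from plant import bot, cam, status, close_job
s=cam.capture("scene");t=cam.capture("top")
for n,a,b in(("capsule",(325,181),(338,229)),("case",(303,175),(359,214)),("cornerL",(346,177),(328,252)),("cornerR",(300,160),(382,233))):
    print(n,tri([(s,a),(t,b)]),onz(t,b,100))
w=cam.capture("wrist");R=np.array(w["R"]);o=status.get_obs()
from scipy.spatial.transform import Rotation as Ro
T=Ro.from_euler('xyz',o['tcp_rot']).as_matrix()
print("cam in tool",T.T@(-R.T@w["t"]-o["tool_pos"]),R@T, w["K"],w["k1"]);print(T)
for n,b in(("jar",(171,236)),("cup",(197,141)),("loupe",(304,245)),("carton",(388,195))): print(n,onz(t,b,40))
E
```

```text
capsule (array([452.61983272, -88.19404909,  96.08152412]), [array([-0.1, -0. ]), array([-0.1,  0.1])]) [452.74548072 -88.39457188 100.        ]
case (array([ 499.55014441, -153.89805862,  103.53162297]), [array([-0.5, -0.1]), array([-0.4,  0.4])]) [ 501.10674552 -155.47210817  100.        ]
cornerL (array([380.10063189, -57.51407275,  89.01273145]), [array([0.2, 0. ]), array([ 0.1, -0.1])]) [379.59171919 -56.83565434 100.        ]
cornerR (array([ 444.31662115, -235.09303972,   64.93080792]), [array([0.7, 0.1]), array([ 0.6, -0.6])]) [ 440.79608318 -228.68620755  100.        ]
cam in tool [64.44755093  1.49505484 19.87111578] [[-8.62041538e-04  9.99999571e-01 -3.38477819e-04]
 [-9.68878541e-01 -9.18999016e-04 -2.47534902e-01]
 [-2.47535107e-01  1.14558528e-04  9.68878918e-01]] [[292.77903313   0.         321.85692814]
 [  0.         292.77903313 199.72922518]
 [  0.           0.           1.        ]] -0.03783856209050156
[[-9.58877968e-01  2.83818540e-01 -2.81710611e-04]
 [ 2.83818656e-01  9.58877823e-01 -5.40241767e-04]
 [ 1.16795428e-04 -5.97980655e-04 -9.99999814e-01]]
jar [428.81675093 463.00163581  40.        ]
cup [750.51087054 387.08512481  40.        ]
loupe [402.48318703  21.25335598  40.        ]
carton [ 570.26020094 -257.3260488    40.        ]
```

Units first: shifts go in shares of 1000 mm and turns go in shares of 4 rad. So -220 mm is -0.22, -215 mm is -0.215.

Emit:
shift_gripper:
  increments:
    - {"finger_gap": 92, "pos": [-0.043, -0.044, 0]}
    - {"finger_gap": 92, "pos": [-0.086, -0.088, 0]}
    - {"finger_gap": 92, "pos": [-0.129, -0.132, 0]}
    - {"finger_gap": 92, "pos": [-0.172, -0.176, 0]}
    - {"finger_gap": 92, "pos": [-0.215, -0.22, 0]}

```text
time: 0.88
tool_pos: [293.1, 229.7, 404.9]
tcp_rot: [3.141, 0.001, 2.854]
contact_force: [2.0, 0.3, 0.0]
grip_width: 92.2
finger_force: 0.0
```

Emit:
shift_gripper:
  increments:
    - {"finger_gap": 92, "pos": [-0.043, -0.044, 0], "turn": 0.045}
    - {"finger_gap": 92, "pos": [-0.086, -0.088, 0], "turn": 0.09}
    - {"finger_gap": 92, "pos": [-0.129, -0.132, 0], "turn": 0.135}
    - {"finger_gap": 92, "pos": [-0.172, -0.176, 0], "turn": 0.18}
    - {"finger_gap": 92, "pos": [-0.215, -0.22, 0], "turn": 0.225}

```text
time: 1.5
tool_pos: [437.0, -42.6, 404.9]
tcp_rot: [3.141, 0.0, 1.947]
contact_force: [0.9, 0.8, 0.3]
grip_width: 91.8
finger_force: 0.0
```

```bash
python3 - <<'E'
from plant import bot, cam, status, close_job
import numpy as np
from scipy.spatial.transform import Rotation as Ro
o=status.get_obs();T=Ro.from_euler('xyz',o['tcp_rot']).as_matrix();print(o['joint_positions'],T[:,1],T.T@(np.array([470,-100,404])-o['tool_pos']))
E
```

```text
[-2.72293797e-01  1.83761241e-01  1.74223706e+00  3.88262727e-04
  1.21494858e+00 -6.48914553e-01] [9.29962193e-01 3.67654429e-01 7.34479338e-04] [-65.49769976   9.64147162   0.89549205]
```

Converted, -70 mm is -0.07, -35 mm is -0.035.

```bash
cat > snap.py <<'E'
import sys,pickle,cv2
from plant import bot, cam, status, close_job
c=cam.capture("wrist");pickle.dump(c,open(f"pics/{sys.argv[1]}.pkl","wb"));cv2.imwrite(f"pics/{sys.argv[1]}.png",c["color"][:,:,::-1])
E
python3 snap.py w1
```

Emit:
shift_gripper:
  increments:
    - {"finger_gap": 92, "pos": [-0.035, 0, 0]}
    - {"finger_gap": 92, "pos": [-0.07, 0, 0]}
    - {"finger_gap": 92, "pos": [-0.07, 0, 0]}
    - {"finger_gap": 92, "pos": [-0.07, 0, 0]}

```text
time: 2.05
tool_pos: [462.3, -105.0, 404.5]
tcp_rot: [-3.141, -0.001, 1.954]
contact_force: [-0.2, 0.6, 0.8]
grip_width: 91.7
finger_force: 0.0
```

```bash
python3 snap.py w2
```

```text
(no output)
```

View pics/w1.png

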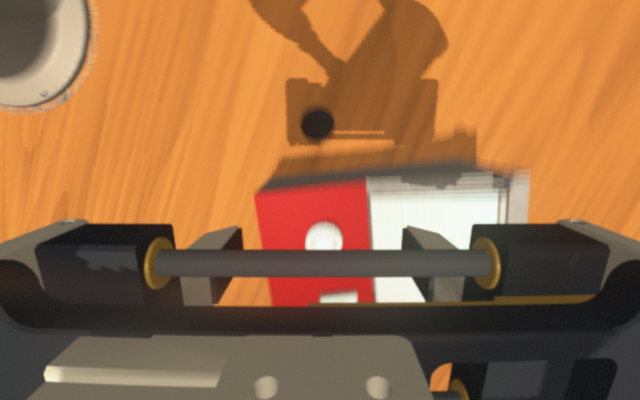

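View pics/w2.png

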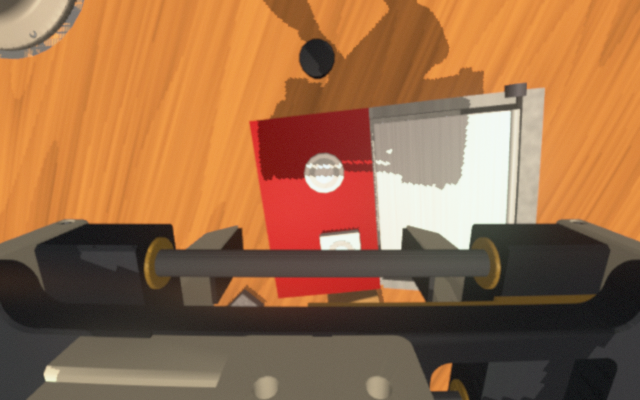

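w2 is sharp: ledge corners (250,122), (370,108), (380,291) and (277,297); capsule (324,173), case about (340,243). w1 is blurred by motion, so I'll take a second still view.

Converted, -60 mm is -0.06, -30 mm is -0.03.

Emit:
shift_gripper:
  increments:
    - {"finger_gap": 92, "pos": [-0.03, 0, 0]}
    - {"finger_gap": 92, "pos": [-0.06, 0, 0]}
    - {"finger_gap": 92, "pos": [-0.06, 0, 0]}
    - {"finger_gap": 92, "pos": [-0.06, 0, 0]}

```text
time: 2.6
tool_pos: [484.7, -160.0, 404.6]
tcp_rot: [-3.141, -0.001, 1.955]
contact_force: [0.1, 0.4, 0.0]
grip_width: 91.5
finger_force: 0.0
```

```bash
python3 snap.py w3; python3 - <<'E'
from h import *
import pickle
c=pickle.load(open("pics/w3.pkl","rb"));im=c["color"];
cv2.imwrite("pics/w3c.png",cv2.resize(im[0:230,220:560,::-1],None,fx=2.3,fy=2.3,interpolation=cv2.INTER_CUBIC))
c=pickle.load(open("pics/w2.pkl","rb"));im=c["color"];
cv2.imwrite("pics/w2c.png",cv2.resize(im[80:310,220:560,::-1],None,fx=2.3,fy=2.3,interpolation=cv2.INTER_CUBIC))
E
```

```text
(no output)
```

View pics/w3c.png

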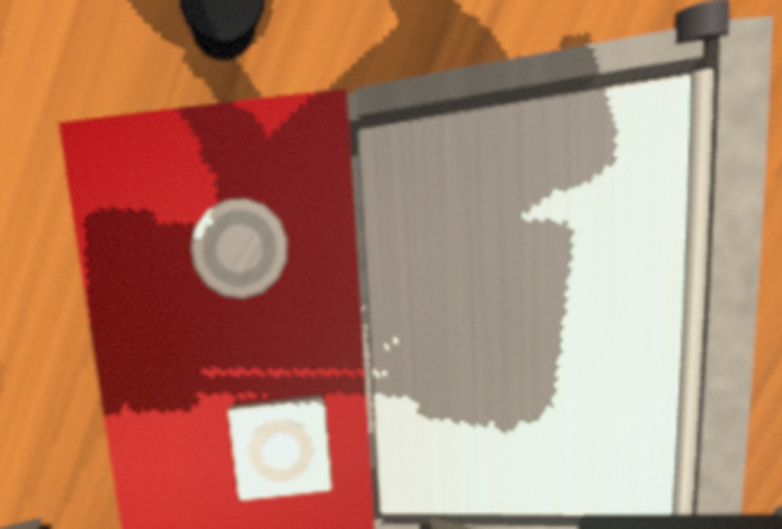

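View pics/w2c.png

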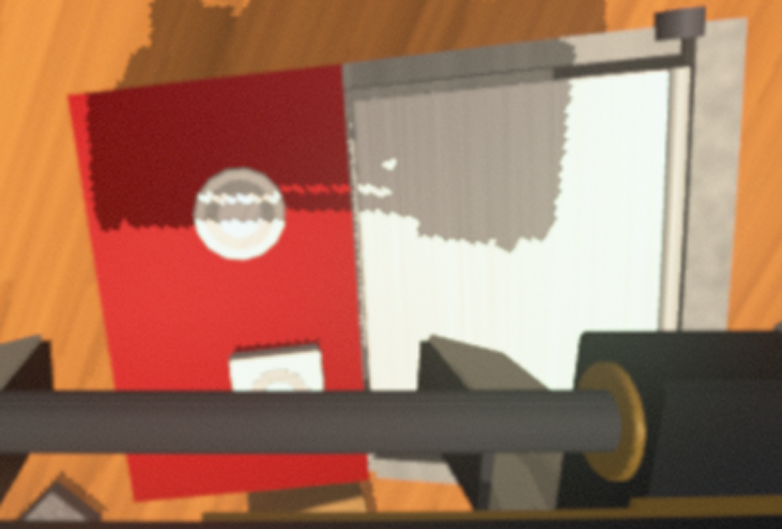

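w3 crop: ledge corners (61,122) and (347,91), capsule (239,248), case about (281,449). w2 crop: corners (69,95), (343,64), (368,479) and (135,500), capsule (239,214).

```bash
python3 - <<'E'
from h import *
import pickle
from scipy.spatial.transform import Rotation as Ro
from plant import bot, cam, status, close_job
w2=pickle.load(open("pics/w2.pkl","rb"));w3=pickle.load(open("pics/w3.pkl","rb"))
f2=lambda u,v:(u/2.3+220-.3,v/2.3+80-.3); f3=lambda u,v:(u/2.3+220-.3,v/2.3-.3)
FL=tri([(w2,f2(69,95)),(w3,f3(61,122))]);EL=tri([(w2,f2(343,64)),(w3,f3(347,91))]);C=tri([(w2,f2(239,214)),(w3,f3(239,248))])
print("FL",FL,"\nEL",EL,"\ncap",C)
ps=[(w2,f2(69,95)),(w2,f2(343,64)),(w2,f2(368,479)),(w2,f2(135,500))]
P=np.array([onz(c,p,100) for c,p in ps]);P3=[onz(w3,f3(61,122),100),onz(w3,f3(347,91),100)]
print(P,P3);print("sides",[np.linalg.norm(P[i]-P[i-3]) for i in range(4)])
m=np.array([[-125,95],[-12,95],[-12,-95],[-125,-95]])
a,b=m-m.mean(0),P[:,:2]-P[:,:2].mean(0)
yaw=np.arctan2((a[:,0]*b[:,1]-a[:,1]*b[:,0]).sum(),(a*b).sum())
Rz=np.array([[np.cos(yaw),-np.sin(yaw)],[np.sin(yaw),np.cos(yaw)]]);org=P[:,:2].mean(0)-Rz@m.mean(0)
print("yaw",np.degrees(yaw),"org",org,"resid",P[:,:2]-(m@Rz.T+org))
for c,p in((w2,f2(239,214)),(w3,f3(239,248))): X=onz(c,p,110)[:2];print("cap box",Rz.T@(X-org),X)
for p in((230,409),(324,398),(330,489),(239,500)):print("case box",Rz.T@(onz(w3,f3(*p),110)[:2]-org))
np.savez("box.npz",yaw=yaw,org=org)
# fingertips
o=status.get_obs();T=Ro.from_euler('xyz',o['tcp_rot']).as_matrix();print("tool y az",np.degrees(np.arctan2(T[1,1],T[0,1])))
E
```

```text
FL (array([375.25002492, -63.76927548, 101.59124096]), [array([ 0.1, -0. ]), array([-0.1, -0. ])]) 
EL (array([474.4359394 , -10.58938294,  96.68345422]), [array([-0.1,  0. ]), array([ 0.1, -0. ])]) 
cap (array([457.48618779, -82.34185971, 108.98762426]), [array([0.1, 0. ]), array([-0.1, -0. ])])
[[ 374.78271225  -63.93039849  100.        ]
 [ 474.13028344  -10.91732179  100.        ]
 [ 562.31439289 -178.35283164  100.        ]
 [ 463.43685665 -230.25128647  100.        ]] [array([374.87063553, -63.5421773 , 100.        ]), array([474.19864429, -11.6338859 , 100.        ])]
sides [np.float64(112.60695449800123), np.float64(189.23817564229049), np.float64(111.67012486143723), np.float64(188.47332728069944)]
yaw 27.909670490802252 org [529.19859611 -88.79955007] resid [[ 0.51244834 -0.57120776]
 [ 0.00342927 -0.45105481]
 [-0.74746581  0.01389682]
 [ 0.2315882   1.00836575]]
cap box [-60.42304138  39.44238655] [457.34141001 -82.2275951 ]
cap box [-60.27542862  39.20748151] [457.58180754 -82.36608311]
case box [-70.52543032 -23.9357138 ]
case box [-31.51794758 -23.38372839]
case box [-31.77745981 -62.6817223 ]
case box [-70.86280661 -63.52163923]
tool y az 22.005857027015512
```

Box yaw is 27.9° and the ledge sizes agree within 1.5 mm. Heights came out at about 97–102 for the ledge and 109 for the capsule top. The capsule is at box (-60, 39). Next I align the tool's y axis with box x.

Converted, -0.103 rad is -0.0258.

```bash
cat > go.py <<'E'
import sys,numpy as np
from plant import bot, cam, status, close_job
from scipy.spatial.transform import Rotation as Ro
b=np.load("box.npz");y=b["yaw"];Rz=np.array([[np.cos(y),-np.sin(y)],[np.sin(y),np.cos(y)]])
o=status.get_obs();T=Ro.from_euler('xyz',o['tcp_rot']).as_matrix()
tip=o['tool_pos']+178*T[:,2]
print("tip box",Rz.T@(tip[:2]-b["org"]),tip[2],"turn",np.arctan2(T[1,1],T[0,1])-y)
bx,by,bz=map(float,sys.argv[1:]);w=np.r_[Rz@[bx,by]+b["org"],bz]
print("shift",T.T@(w-tip),"F",o["contact_force"],o["grip_width"])
E
```

Emit:
shift_gripper:
  increments:
    - {"finger_gap": 92, "turn": -0.025}
    - {"finger_gap": 92, "turn": -0.0258}
    - {"finger_gap": 92, "turn": -0.0258}

```text
time: 3.02
tool_pos: [484.9, -160.5, 404.8]
tcp_rot: [3.141, -0.0, 2.056]
contact_force: [0.3, 0.1, -0.3]
grip_width: 91.9
finger_force: 0.0
```

```bash
python3 go.py -38.5 39.3 150
```

```text
tip box [-72.7287214  -42.64579248] 226.8442545748161 turn -0.002183434065795631
shift [82.01664343 34.0362082  76.85417664] F [ 0.34492341  0.1082138  -0.25658164] 91.88276963014019
```

Converted, 82 mm is 0.082, 77 mm is 0.077.

Emit:
shift_gripper:
  increments:
    - {"finger_gap": 92, "pos": [0.041, 0.017, 0.02]}
    - {"finger_gap": 92, "pos": [0.082, 0.034, 0.04]}
    - {"finger_gap": 92, "pos": [0.082, 0.034, 0.07]}
    - {"finger_gap": 92, "pos": [0.082, 0.034, 0.077]}
    - {"finger_gap": 92, "pos": [0.082, 0.034, 0.077]}

```text
time: 3.65
tool_pos: [477.0, -73.0, 327.9]
tcp_rot: [-3.142, -0.0, 2.056]
contact_force: [0.4, -1.2, 0.8]
grip_width: 91.8
finger_force: 0.0
```

```bash
python3 go.py -38.5 39.3 104; python3 snap.py w4; python3 - <<'E'
import cv2
from plant import bot, cam, status, close_job
c=cam.capture("scene")["color"];cv2.imwrite("pics/s4.png",cv2.resize(c[130:260,230:400,::-1],None,fx=4.4,fy=4.4,interpolation=cv2.INTER_CUBIC))
E
```

```text
tip box [-38.7917105   38.41492299] 149.93403193008987 turn -0.0021278218857491704
shift [ 0.87866392  0.29282377 45.93414797] F [ 0.40679257 -1.21984149  0.78076139] 91.7936495215561
```

View pics/w4.png

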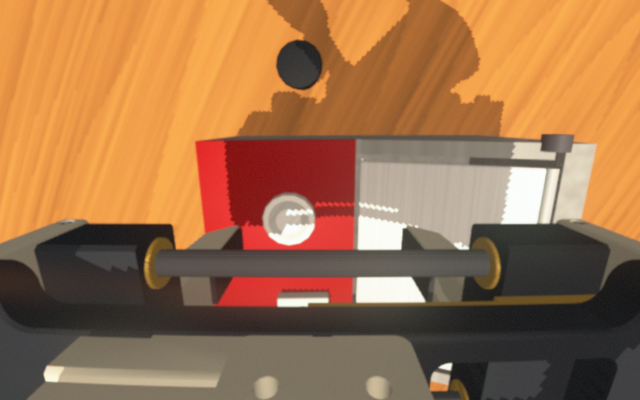

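View pics/s4.png

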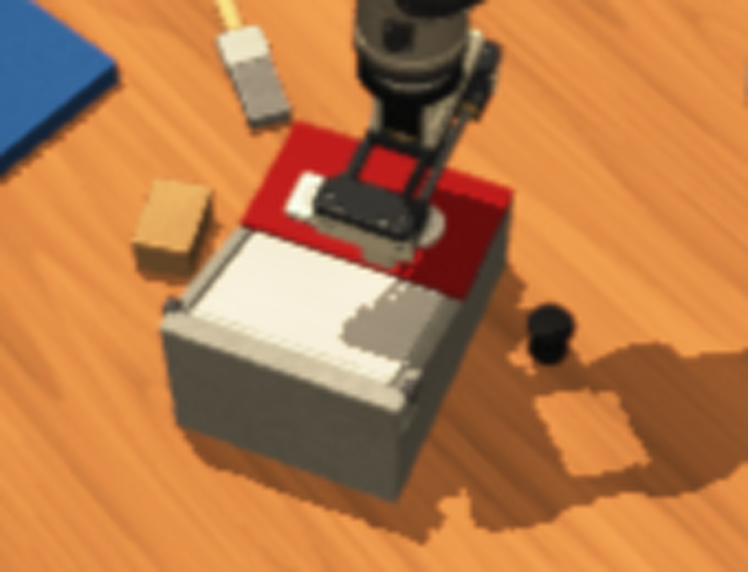

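In w4 the ledge edge is parallel to the image columns and the capsule is at (289,219), between the fingers. The scene crop shows the gripper above the ledge, clear of everything.

```bash
python3 - <<'E'
from h import *
import pickle
from plant import bot, cam, status, close_job
from scipy.spatial.transform import Rotation as Ro
b=np.load("box.npz");y=b["yaw"];Rz=np.array([[np.cos(y),-np.sin(y)],[np.sin(y),np.cos(y)]])
c=pickle.load(open("pics/w4.pkl","rb"))
for p,z in(((289,219),110),((197,141),100),((356,139),100),((356,300),100)):print(Rz.T@(onz(c,p,z)[:2]-b["org"]))
o=status.get_obs();T=Ro.from_euler('xyz',o['tcp_rot']).as_matrix()
print(proj(c,[o["tool_pos"]+T@np.array(v) for v in((9.5,-46,178),(9.5,-65,178),(9.5,46,178),(9.5,65,178),(9.5,-46,140))]))
E
```

```text
[-59.79398087  39.88022197]
[-124.13645822   94.31296896]
[-12.42539137  95.09499025]
[ -9.04136565 -32.33851941]
[[237.867862   228.52575207]
 [205.0004919  228.45255594]
 [398.86183284 228.47873958]
 [431.83710735 228.38623621]
 [214.32870512 257.46626293]]
```

Converted, 46 mm is 0.046, 1.3 mm is 0.0013.

Emit:
shift_gripper:
  increments:
    - {"finger_gap": 92, "pos": [0.0013, -0.001, 0.015]}
    - {"finger_gap": 92, "pos": [0.0013, -0.001, 0.03]}
    - {"finger_gap": 92, "pos": [0.0013, -0.001, 0.04]}
    - {"finger_gap": 92, "pos": [0.0013, -0.001, 0.046]}
    - {"finger_gap": 92, "pos": [0.0013, -0.001, 0.046]}

```text
time: 4.38
tool_pos: [475.4, -72.3, 281.8]
tcp_rot: [3.142, 0.0, 2.057]
contact_force: [-0.5, -1.2, 1.2]
grip_width: 91.6
finger_force: 0.5
```

```bash
python3 go.py -38.5 39.3 104
```

```text
tip box [-39.79447582  39.77342702] 103.83948063900243 turn -0.0013718612318007195
shift [-0.47168197  1.29513479 -0.16034104] F [-0.45845864 -1.20404684  1.1795969 ] 91.58742011141099
```

Converted, 20 mm is 0.02, 16 mm is 0.016.

Emit:
shift_gripper:
  increments:
    - {"finger_gap": 92, "pos": [0, 0.004, 0]}
    - {"finger_gap": 92, "pos": [0, 0.008, 0]}
    - {"finger_gap": 92, "pos": [0, 0.012, 0]}
    - {"finger_gap": 92, "pos": [0, 0.016, 0]}
    - {"finger_gap": 92, "pos": [0, 0.02, 0]}

```text
time: 5.0
tool_pos: [493.2, -62.6, 281.7]
tcp_rot: [-3.141, -0.0, 2.057]
contact_force: [-1.9, 0.0, 1.2]
grip_width: 92.0
finger_force: 1.0
```

Emit:
shift_gripper:
  increments:
    - {"finger_gap": 92, "pos": [0, 0.003, 0]}
    - {"finger_gap": 92, "pos": [0, 0.006, 0]}
    - {"finger_gap": 92, "pos": [0, 0.009, 0]}
    - {"finger_gap": 92, "pos": [0, 0.012, 0]}
    - {"finger_gap": 92, "pos": [0, 0.015, 0]}

```text
time: 5.62
tool_pos: [506.3, -55.6, 281.7]
tcp_rot: [-3.141, -0.0, 2.057]
contact_force: [-2.8, -0.8, 0.8]
grip_width: 91.4
finger_force: 1.1
```

```bash
python3 go.py -5 39.5 104; python3 snap.py w5
```

```text
tip box [-4.69586982 40.05672538] 103.6795014999945 turn -0.0011226547418644595
shift [-0.55701934 -0.30354334 -0.32054407] F [-2.84435441 -0.84717216  0.83843163] 91.38375272664773
```

View pics/w5.png

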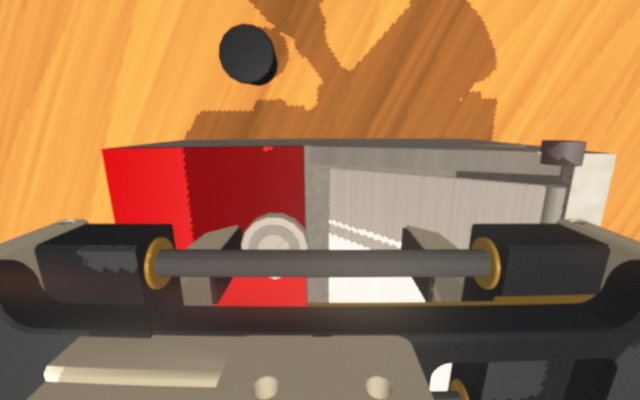

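w5 shows the capsule at (275,247) against the rear finger, with its leading edge at the ledge end (about column 305). The flap is swung down by the front finger.

Converted, 12.5 mm is 0.0125, 2.5 mm is 0.0025.

Emit:
shift_gripper:
  increments:
    - {"finger_gap": 92, "pos": [0, 0.0025, 0]}
    - {"finger_gap": 92, "pos": [0, 0.005, 0]}
    - {"finger_gap": 92, "pos": [0, 0.0075, 0]}
    - {"finger_gap": 92, "pos": [0, 0.01, 0]}
    - {"finger_gap": 92, "pos": [0, 0.0125, 0]}

```text
time: 6.3
tool_pos: [517.4, -49.8, 281.7]
tcp_rot: [-3.141, -0.0, 2.057]
contact_force: [-2.5, -1.3, 1.3]
grip_width: 91.5
finger_force: 1.4
```

Emit:
shift_gripper:
  increments:
    - {"finger_gap": 92, "pos": [0, 0.002, 0]}
    - {"finger_gap": 92, "pos": [0, 0.004, 0]}
    - {"finger_gap": 92, "pos": [0, 0.006, 0]}
    - {"finger_gap": 92, "pos": [0, 0.008, 0]}
    - {"finger_gap": 92, "pos": [0, 0.01, 0]}

```text
time: 6.92
tool_pos: [525.8, -45.3, 281.5]
tcp_rot: [-3.14, -0.001, 2.057]
contact_force: [-7.3, -3.3, 1.0]
grip_width: 92.2
finger_force: 2.9
```

Emit:
shift_gripper:
  increments:
    - {"finger_gap": 92}
    - {"finger_gap": 92}

```text
time: 7.18
tool_pos: [525.8, -45.3, 281.5]
tcp_rot: [-3.14, -0.001, 2.057]
contact_force: [-5.6, -2.9, 1.5]
grip_width: 91.7
finger_force: 2.5
```

```bash
python3 go.py 20 39.5 104; python3 snap.py w6
```

```text
tip box [17.19284371 40.1743975 ] 103.48109066868133 turn -0.0010777394858940137
shift [-0.67102735  2.8072488  -0.52276358] F [-5.60663535 -2.92898657  1.47237157] 91.65431720269515
```

View pics/w6.png

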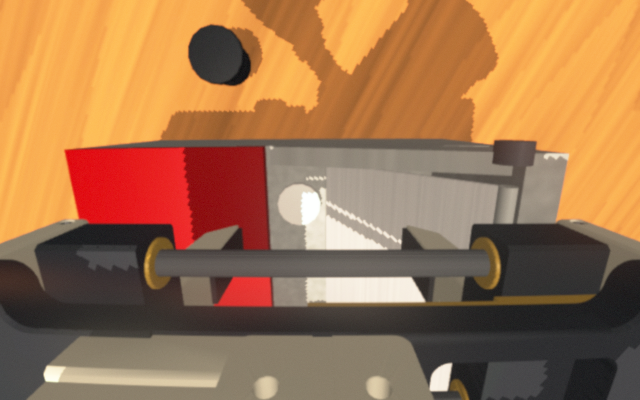

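w6 shows the capsule at (299,204), about 44 px across, so it lies on the box floor. Now I come away straight up.

Converted, -120 mm is -0.12, -100 mm is -0.1.

Emit:
shift_gripper:
  increments:
    - {"finger_gap": 92, "pos": [0, -0.002, -0.012]}
    - {"finger_gap": 92, "pos": [0, -0.003, -0.03]}
    - {"finger_gap": 92, "pos": [0, -0.003, -0.06]}
    - {"finger_gap": 92, "pos": [0, -0.003, -0.1]}
    - {"finger_gap": 92, "pos": [0, -0.003, -0.12]}

```text
time: 7.85
tool_pos: [524.1, -46.3, 405.2]
tcp_rot: [3.136, 0.004, 2.057]
contact_force: [0.4, 0.6, -0.7]
grip_width: 91.9
finger_force: 0.0
```

Emit:
shift_gripper:
  increments:
    - {"finger_gap": 92, "pos": [-0.06, 0, 0]}
    - {"finger_gap": 92, "pos": [-0.12, 0, 0]}
    - {"finger_gap": 92, "pos": [-0.12, 0, 0]}
    - {"finger_gap": 92, "pos": [-0.12, 0, 0]}

```text
time: 8.35
tool_pos: [579.6, -152.5, 402.1]
tcp_rot: [3.14, 0.0, 2.056]
contact_force: [-0.1, 0.2, 0.1]
grip_width: 91.8
finger_force: 0.0
```

```bash
python3 snap.py w7
```

```text
(no output)
```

View pics/w7.png

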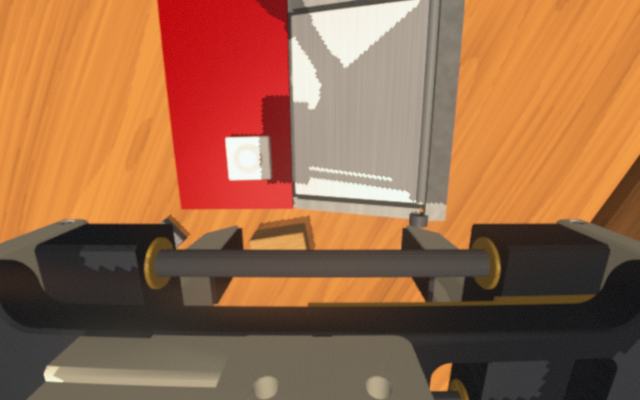

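w7 shows the flap shut flush with the ledge end (column 292), the case in place at (248,158), the capsule gone from the ledge and the gripper clear.

```bash
python3 -c "
from plant import bot, cam, status, close_job
print(close_job())"
```

```text
the job is handed in; nothing more can be done
None
```

I pushed the capsule off the ledge into the returns box while the flap was held open, the flap then sprang shut with the square case left in place, and I handed the job in at about 8.4 s; the hand-in returned no verdict.

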